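# Seat a quick-release coupler on its ball mount and latch it

## Task

Pick up the blue quick-release coupler, lower its socket onto the ball of the steel mount and push it gently but fully home, against its spring catches, until it sits flush on the mount's collar and the green pin stands up; then press the red latch lever down flat to lock it. Do not force it, keep the latch up until the coupler is home, leave the coupler standing level and locked by itself, and leave the other things on the bench alone.

Things in the scene. Friction and masses are not known exactly. Their poses are not given: they have to be found in the camera images.
- coupler_centre (a point): Centre of the loose blue coupler's body, 20 mm above its underside. Body: 48 mm (its x) by 40 mm (its y), 40 mm high, about 0.3 kg, standing upright, z up. Grasp from above across its flat sides (close along y), 20 to 30 mm above the underside. On its -x side a rod holds a round aluminium table 32 mm across, centre 62 mm out. The red lever over its top rises to 65 mm above the underside.
- coupler_mouth (a point): Centre of the coupler's underside, mouth of its socket (26 mm across, 29 mm deep), axes as the coupler's. Home, this plane rests on the mount's collar. Two spring catches in the socket wall grip the ball: first touch with the underside about 9 mm above the collar, then 5 to 15 N of downward push is needed; let go more than 4 mm short, it stays up. On the collar the force rises steeply; forces far above 25 N are too much.
- mount: Steel ball mount fixed to the bench; origin under its centre, on the ball's axis. Foot 76 mm across. From it rises a stud with a flat collar 48 mm across; above that a steel ball 24 mm across, its top 26 mm above the collar's top face. The stud is screwed to another height each time: collar top 36 to 70 mm above the bench, not given, to be felt or seen. The coupler may face any way.
- seat_pin (a joint): Travel of the green indicator pin in the coupler's top (m): 0 with no ball in the socket, 0.004 with the coupler fully home on the collar; each mm of gap takes off 1 mm, so 0 at a gap over 4 mm. Its spring is weak (under 0.3 N).
- latch (a joint): Angle of the red latch lever (rad): 0 to 0.05 (up, open) at the start, 0.38 flat (locked, at its stop). It stays where it is left; the stiff hinge (0.13 N m) yields to about 4 N at the pad. It drives a jaw under the ball, which goes in only when the coupler is within about 1 mm of home.
- latch_pad (a point): Middle of the top face of the red lever's finger pad (14 mm along the lever, 26 mm across); moves with the lever. Hinge axis along the coupler's y, 19 mm to -x of its centre, 44.5 mm above its underside; pad 36 mm from it. Pad 61 mm above the underside when up, 48 mm when flat, 13 to 17 mm from the socket's axis towards the coupler's +x. Press straight down.
- loupe_a: black eye loupe, 39 mm across, 38 mm high, bystander; origin at its underside
- ring_a: beige printed ring part, 44 mm across, 24 mm high, bystander; origin at its underside
- glue_a: small white glue bottle with blue cap, 26 mm across, 62 mm high, bystander; origin at its underside
- driver_a: yellow precision screwdriver, 138 mm long, 14 mm thick, lying, bystander; origin at its underside
- keys_a: orange folding hex-key holder, 26x90x23 mm, bystander; origin at its underside
- coupler: The whole blue coupler; origin at the centre of its underside, axes as above.
Not all that is in view belongs to the job. What is shaped like the coupler but orange or yellow is not meant. What is shaped like the mount but turquoise is not meant.

How it is judged:
By the outcome, as a careful person would: the job done as asked, in the order asked, and still so for the second after the job is handed in, with the robot touching nothing.
It also fails if it takes over 64 s, if anything falls off the work surface, if the arm or the gripper's body presses on something with over 40 N, if the wrist force passes 120 N, or if a joint passes its speed limit or range.

## Robot

A 7-joint arm with a two-finger parallel gripper is mounted at the origin on a cart in front of the work surface, level with it; the furniture and walls round the work are solid. World frame = base frame: x ahead of the robot, y to its left, z up, the work surface at z = 0. Lengths are in mm, angles in rad, forces in N, time in s.
With the tool pointing down it reaches from about 425 to 950 mm from the base axis. Payload 4.7 kg.
Tool frame: the origin (TCP) lies on the centre line of the jaws, within the pads' length; the fingertips stand 25 mm ahead of it and the grasp point (between the pads) lies 6 mm ahead of it; z points along the fingers, y is the line along which they close (so a half turn about z gives the same grasp; the last joint's range is limited). The gripper opens to 87 mm and grips with 3 to 60 N. Pads are 19 mm wide; open, the fingers measure 117 mm over their backs; the gripper's body (75 mm by 190 mm) begins 51 mm behind the grasp point.
Start: joints at [1.113, 0.469, -0.049, 1.532, 0.024, 1.141, -0.082], TCP at [280.697, -613.886, 247.573] pointing down, gripper open.
Joint ranges: [-2.59, 2.59], [-0.33, 1.99], [-1.39, 1.29], [0.1, 2.45], [-1.04, 4.18], [0.21, 1.99], [-2.66, 2.66]. Speed limits (rad/s): [2.57, 2.57, 3.14, 3.14, 3.14, 3.14, 3.14].

## Interface

Orientations are given as a unit quaternion [x, y, z, w].
In Python, from cell import bot, imaging, close_job gives the robot as it stands.
- The arm moves only by the tool arm_command, never from a script. Its argument "plan" is a list of rows, each a list of 5 numbers: the opening, from 0 (shut) to 1 (fully open), then the shift along the tool's x, y, z in mm, then the turn about the tool's z in rad. In form: [[grip, tx, ty, tz, yaw], ...]. A call has 1 to 12 rows; each row is the pose to reach, as a shift and turn from the pose commanded when the call began, along the tool's axes at that moment; what a row does not reach only later rows make up. A row lasts 1/10 s, in which the tool goes at most 50 mm and 8.59 degrees, less where a joint would pass 70% of its speed; a pose out of reach is approached as far as the arm can. A call with a gripper value outside its range is refused whole. The fingers move at their own pace and stop on an object; the grip force is fixed at half the most. Time passes only in rows, so rows that repeat a pose let the fingers close. It gives the time, the measured TCP pose, the force, the opening and the grip force at its end, in the units of the state.
- bot.observe(): the state, without advancing time (a new reading comes with each control period).
- imaging.capture(name): name is "scene" or "top" or "wrist"; returns (picture, depth): 400x640x3 uint8, red, green, blue; 400x640 float32, mm along the optical axis (not along the pixel's ray), 0 where there is no reading.
- imaging.camera_info(name): a dict with "fovy" (degrees; the focal length in pixels is half the picture's height over the tangent of half this angle, whatever the lens; pixels are square), "cx", "cy" (the principal point, pixels), "view" (4x4, takes a point from world to camera coordinates). Camera axes: x right, y down, z forward; pixel columns grow to the right and rows downward; lengths in mm; the calibration is good to about 2 mm. A picture is of the moment at which its call begins: read the wrist's pose just before it. camera_info takes no time and is no camera call; for the wrist camera it gives the pose at the moment of the call.
- close_job(): hands the job in; it is judged then, once.
The state is a dict: "clock": time; "joints": joint angles; "qvel": joint speeds; "tau": joint torques, N m; "tool_pos": TCP position; "tool_rot": TCP orientation; "wrist_force": force on the tool from outside, world axes, zero at the start; "ft_torque": the same for the moment, N m; "gripper_width": finger opening in mm; "finger_force": force on a finger pad.
Only numpy, scipy, OpenCV 4.12 (cv2) and the standard library are available. Lean on these libraries where they do the work, as an engineer would, in place of code of your own. Each camera call takes 0.05 s, during which the arm holds its last target. There are 200 camera calls.

## Working session

There is one attempt and no reset: what is moved stays moved. The work goes in short steps, Python scripts to look and compute and a tool call to move; the robot and the scene stay as the last step left them, time stands still between calls to the robot, and variables do not carry over. Pictures are saved under pics/ and viewed, at most 10 in all, crops included, and the job is handed in when it is done.

Besides the shell and the picture viewer there is one more tool, called after "Request:" as name(argument=value, ...), one argument or row to a line, values as JSON. arm_command: Moves the arm, as the interface text tells. Its arguments: {"type":"object","properties":{"plan":{"type":"array"}},"required":["plan"]}

```bash
ls; mkdir -p pics
cat > h.py <<'E'
import numpy as np, cv2
from cell import bot, imaging, close_job
def cam(name):
    i=imaging.camera_info(name); p,d=imaging.capture(name)
    return i,p,d
def world(i,u,v,d):
    f=200/np.tan(np.radians(i['fovy'])/2)
    V=np.array(i['view']); c=np.stack([(u-i['cx'])/f*d,(v-i['cy'])/f*d,d*1.0],-1)
    return (c-V[:3,3])@V[:3,:3]
def cloud(i,d):
    v,u=np.mgrid[:d.shape[0],:d.shape[1]]
    return world(i,u,v,d)
def save(n,p): cv2.imwrite('pics/'+n,cv2.cvtColor(p,cv2.COLOR_RGB2BGR))
E
python3 - <<'E'
from h import *
for n in ('top','scene'):
    i,p,d=cam(n); save(n+'0.png',p); np.savez(n+'0.npz',p=p,d=d,**{k:np.array(x) for k,x in i.items()})
    print(n,i)
s=bot.observe(); print(s)
E
```

```text
pics
top {'fovy': 52.08570665886832, 'cx': 311.4600594645043, 'cy': 193.65071799613443, 'view': array([[ 2.74725511e-02, -9.99416349e-01, -2.03031904e-02,
         2.30601999e+01],
       [-9.96693874e-01, -2.58327975e-02, -7.70323867e-02,
         5.60034377e+02],
       [ 7.64629385e-02,  2.23523417e-02, -9.96821846e-01,
         1.24553711e+03],
       [ 0.00000000e+00,  0.00000000e+00,  0.00000000e+00,
         1.00000000e+00]])}
scene {'fovy': 55.77242785883513, 'cx': 316.5911843510838, 'cy': 202.33856868049665, 'view': array([[-6.66569702e-01, -7.45414921e-01, -6.43644853e-03,
         3.88635849e+02],
       [-3.82860956e-01,  3.49747409e-01, -8.55040489e-01,
         2.69650908e+02],
       [ 6.39611070e-01, -5.67479820e-01, -5.18521295e-01,
         7.51172138e+02],
       [ 0.00000000e+00,  0.00000000e+00,  0.00000000e+00,
         1.00000000e+00]])}
{'clock': 0.1, 'joints': array([ 1.11311389,  0.46938147, -0.0485958 ,  1.53357268,  0.02410375,
        1.14099652, -0.08226647]), 'qvel': array([ 4.20908297e-05,  1.31430955e-04, -1.44426912e-03, -3.33772013e-03,
        3.05197512e-04,  2.49901004e-04, -1.66981791e-03]), 'tau': array([ 4.09283502e-04, -5.09169424e+01, -8.12216895e-02, -2.36829901e+01,
       -6.15348970e-02,  3.44682892e-02,  7.59004593e-05]), 'tool_pos': array([ 280.44806305, -613.43822889,  246.59114854]), 'tool_rot': array([ 9.77098814e-01,  2.12784215e-01, -2.19886332e-04, -8.58443791e-04]), 'wrist_force': array([-0.0565074 , -0.30074002, -1.24113186]), 'ft_torque': array([-0.00963961,  0.00417349,  0.0429884 ]), 'finger_force': 0.0, 'gripper_width': 86.86847958182985}
```

View pics/top0.png

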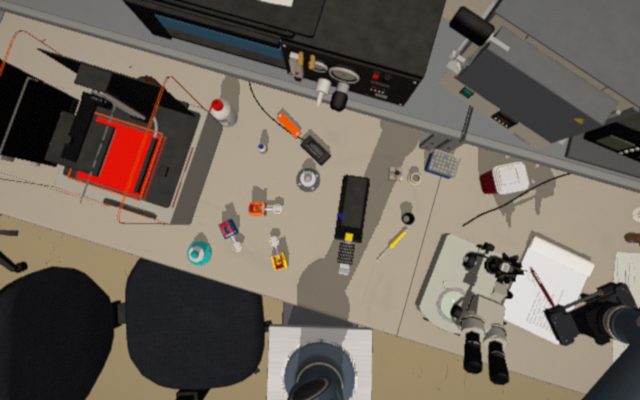

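View pics/scene0.png

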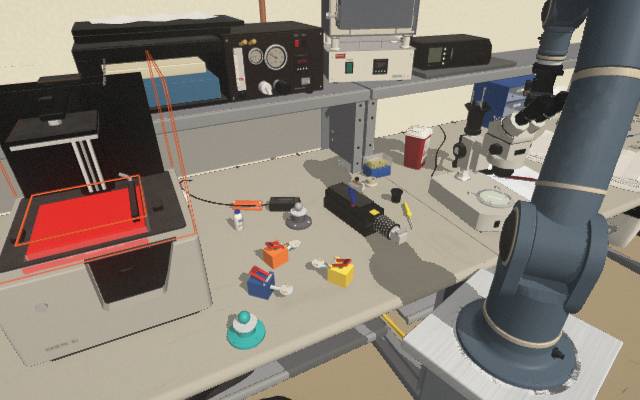

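The top view shows the mount at about (308,180), the blue coupler at (230,229) with its table at (236,246), the orange one at (258,208) and the yellow at (279,260). The gripper is far right at about (575,310).

```bash
cat > m.py <<'E'
from h import *
for n in ('top','scene'):
    z=np.load(n+'0.npz'); i={k:z[k] for k in('fovy','cx','cy','view')}; p=z['p'];d=z['d']
    C=cloud(i,d); hsv=cv2.cvtColor(p,cv2.COLOR_RGB2HSV)
    H,S,V=[hsv[...,k].astype(int) for k in range(3)]
    roi=(C[...,0]>300)&(C[...,0]<700)&(C[...,1]>-100)&(C[...,1]<350)&(d>0)&(C[...,2]<130)
    print(n,'bench z',np.median(C[...,2][roi]))
    for nm,m in (('blue',(H>100)&(H<130)&(S>110)&(V>50)),('red',((H<6)|(H>174))&(S>150)),('orange',(H>6)&(H<14)&(S>150)),('yellow',(H>22)&(H<32)&(S>150))):
        k,l,st,ce=cv2.connectedComponentsWithStats((m&roi).astype(np.uint8))
        for j in range(1,k):
            if st[j,4]>12:
                P=C[l==j]; print(nm,ce[j].round(),st[j,4],np.median(P,0).round(),P.min(0).round(),P.max(0).round())
    # tall-ish blobs
    T=roi&(C[...,2]>15)
    k,l,st,ce=cv2.connectedComponentsWithStats(T.astype(np.uint8))
    for j in range(1,k):
        if st[j,4]>30:
            P=C[l==j]; print('blob',ce[j].round(),st[j,4],P.mean(0).round(),P.min(0).round(),P.max(0).round())
E
python3 m.py
```

```text
top bench z 1.3997193535925823
blue [341. 216.] 36 [490. -50. 116.] [483. -61.  61.] [501. -41. 129.]
blue [232. 224.] 41 [459. 279.  40.] [441. 268.  12.] [471. 290.  52.]
red [252. 207.] 38 [511. 217.  61.] [499. 189.  46.] [519. 223.  68.]
red [225. 227.] 62 [452. 295.  59.] [428. 275.  39.] [467. 309.  71.]
red [279. 266.] 13 [339. 127.  62.] [336. 118.  59.] [342. 137.  66.]
orange [258. 203.] 43 [525. 200.  42.] [513. 180.  21.] [528. 227.  64.]
orange [256. 208.] 28 [511. 204.  41.] [503. 193.  36.] [516. 214.  59.]
orange [257. 213.] 48 [494. 203.  41.] [491. 180.  18.] [502. 226.  67.]
orange [281. 260.] 15 [356. 123.  55.] [345. 119.  26.] [368. 128.  59.]
orange [279. 268.] 13 [333. 124.  62.] [329. 115.  39.] [339. 136.  67.]
yellow [349. 236.] 75 [433. -77.  65.] [420. -90.  34.] [445. -63.  71.]
yellow [284. 259.] 45 [355. 115.  40.] [337. 106.  23.] [379. 124.  54.]
yellow [272. 260.] 15 [354. 150.  42.] [339. 145.  38.] [369. 154.  54.]
yellow [278. 260.] 18 [357. 135.  39.] [345. 130.  -2.] [364. 140.  43.]
blob [210. 151.] 169 [675. 343.  84.] [649. 336.  32.] [699.
[... 1074 characters left out ...]
99.  54.] [424. 277.  44.] [465. 314.  62.]
orange [275. 256.] 407 [490. 217.  27.] [485. 183.  -2.] [527. 232.  52.]
yellow [374. 212.] 35 [430. -75.  62.] [419. -88.  58.] [445. -63.  64.]
yellow [343. 274.] 282 [334. 142.  35.] [321. 107.   0.] [366. 159.  47.]
blob [362. 213.] 2145 [460. -57.  52.] [ 317. -100.   15.] [616. -30. 125.]
blob [293. 208.] 404 [634.  46.  33.] [580. -11.  15.] [700.  78.  66.]
blob [238. 218.] 132 [689. 201.  38.] [679. 188.  15.] [700. 212.  61.]
blob [278. 250.] 517 [501. 200.  35.] [485. 130.  15.] [529. 232.  63.]
blob [336. 268.] 593 [356. 142.  35.] [321. 106.  15.] [424. 168.  63.]
blob [265. 282.] 708 [427. 292.  35.] [374. 251.  15.] [468. 323.  62.]
```

Run:
```python
from h import *
z=np.load('top0.npz'); i={k:z[k] for k in('fovy','cx','cy','view')}
C=cloud(i,z['d']); C=C[z['d']>0]
print('y: ',list(range(400,-700,-60)))
for x in range(750,200,-50):
    r=[]
    for y in range(400,-700,-60):
        m=(abs(C[:,0]-x)<25)&(abs(C[:,1]-y)<30); r.append(int(np.percentile(C[m,2],98)) if m.any() else -1)
    print(x,r)
s=bot.observe();
from scipy.spatial.transform import Rotation as R
print(R.from_quat(s['tool_rot']).as_matrix().round(3))
```

```text
y:  [400, 340, 280, 220, 160, 100, 40, -20, -80, -140, -200, -260, -320, -380, -440, -500, -560, -620, -680]
750 [451, 486, 107, 5, 20, 24, 364, 371, 477, 491, 712, 699, 640, 642, 643, 642, -1, -1, -1]
700 [492, 492, 5, 63, 50, 24, 34, 32, 5, 296, 308, 309, 630, 631, 642, 642, 326, 415, 416]
650 [254, 492, 5, 6, 5, 7, 35, 30, 6, 6, 45, 25, 70, 630, 631, 639, 326, 400, 403]
600 [490, 491, 5, 6, 5, 42, 69, 5, 78, 76, 31, 26, 23, 63, 5, 151, 308, 324, 326]
550 [491, 5, 6, 41, 21, 5, 12, 37, 77, 75, 5, 6, 5, 6, 6, 143, 10, 7, 6]
500 [492, 6, 5, 64, 50, 7, 6, 125, 97, 75, 6, 40, 5, 5, 23, 12, 6, 5, 5]
450 [484, 39, 64, 6, 7, 5, 5, 64, 76, 64, 10, 17, 5, 67, 154, 5, 6, 24, 24]
400 [47, 13, 46, 6, 31, 43, 6, 49, 69, 36, 16, 6, 64, 297, 311, 67, 6, 23, 25]
350 [62, 38, 5, 5, 61, 64, 5, 58, 68, 6, 6, 6, 66, 302, 323, 301, -1, 316, 337]
300 [4, 6, 5, 5, 5, 5, 5, 6, 55, 6, 5, 6, 68, 294, 287, 576, 555, 476, 337]
250 [-261, -266, 4, 4, 6, 4, 5, 6, 5, 5, 5, 60, 328, 327, 643, 638, 460, 443, 24]
[[ 0.909  0.416 -0.001]
 [ 0.416 -0.909  0.002]
 [-0.    -0.002 -1.   ]]
```

Request:
arm_command(
  plan=[
    [1,0,0,-50,0],
    [1,0,0,-100,0],
    [1,0,0,-150,0],
    [1,0,0,-200,0],
    [1,0,0,-200,0],
    [1,40,-20,-200,0],
    [1,81,-41,-200,0],
    [1,122,-62,-200,0],
    [1,162,-82,-200,0],
    [1,203,-103,-200,0],
    [1,243,-123,-200,0],
    [1,243,-123,-200,0],
  ],
)

```text
clock: 1.3
tool_pos: [455.8, -393.6, 446.9]
tool_rot: [0.976, 0.219, 0.001, -0.002]
wrist_force: [-0.2, 0.2, -0.5]
gripper_width: 87.1
finger_force: 0.0
```

Request:
arm_command(
  plan=[
    [1,30,-32,0,0],
    [1,61,-63,0,0],
    [1,91,-95,0,0],
    [1,121,-126,0,0],
    [1,152,-158,0,0],
    [1,182,-189,0,0],
    [1,200,-227,0,0],
    [1,217,-265,0,0],
    [1,234,-303,0,0],
    [1,252,-341,0,0],
    [1,269,-379,0,0],
    [1,286,-417,0,0],
  ],
)

```text
clock: 2.5
tool_pos: [536.9, 98.2, 446.8]
tool_rot: [0.977, 0.212, -0.0, 0.0]
wrist_force: [-0.1, -0.2, 0.8]
gripper_width: 87.3
finger_force: 0.0
```

Run:
```python
from h import *
from scipy.spatial.transform import Rotation as R
s=bot.observe(); print(s['tool_pos'].round(),s['joints'].round(2)); M=R.from_quat(s['tool_rot']).as_matrix(); print(M.round(3))
i=imaging.camera_info('wrist'); V=i['view']; print(i['fovy'], 'cam in tool', (M.T@(-V[:3,:3].T@V[:3,3]-s['tool_pos'])).round(1)); print((V[:3,:3]@M).round(2))
z=np.load('top0.npz'); i={k:z[k] for k in('fovy','cx','cy','view')}
C=cloud(i,z['d']); C=C[(z['d']>0)]
for x in range(380,520,20):
    m=(abs(C[:,0]-x)<10)&(C[:,1]<450)&(C[:,1]>250)&(C[:,2]>100); print(x,C[m,1].min().round() if m.any() else None)
```

```text
[537.  98. 447.] [ 0.15  0.18 -0.49  1.51  0.09  1.48 -1.48]
[[ 0.91   0.415 -0.001]
 [ 0.415 -0.91  -0.001]
 [-0.001  0.    -1.   ]]
62.87505338184887 cam in tool [  72.2    0.2 -137.5]
[[ 0.    1.   -0.  ]
 [-0.96  0.   -0.27]
 [-0.27  0.    0.96]]
380 None
400 None
420 None
440 None
460 401.0
480 395.0
500 390.0
```

Request:
arm_command(
  plan=[
    [1,0,-39,30,0],
    [1,0,-78,60,0],
    [1,0,-117,90,0],
    [1,0,-156,120,0],
    [1,0,-195,150,0],
    [1,0,-195,180,0],
    [1,0,-195,210,0],
    [1,0,-195,210,0],
    [1,0,-195,210,0],
  ],
)

```text
clock: 3.4
tool_pos: [456.4, 274.1, 237.5]
tool_rot: [0.977, 0.212, -0.0, 0.0]
wrist_force: [-0.3, 0.0, -0.3]
gripper_width: 86.9
finger_force: 0.0
```

Run:
```python
from h import *
s=bot.observe(); print(s['tool_pos'].round(1),s['joints'].round(2))
i,p,d=cam('wrist'); save('w1.png',p); np.savez('w1.npz',p=p,d=d,**{k:np.array(x) for k,x in i.items()})
```

```text
[456.4 274.1 237.5] [-0.13  0.3  -0.6   1.86  0.2   1.04 -1.95]
```

View pics/w1.png

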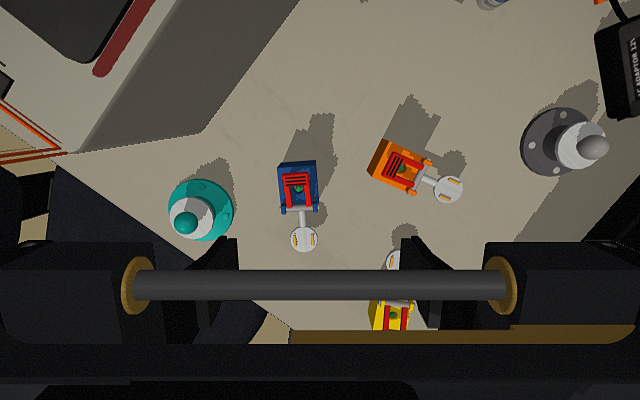

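The wrist view shows the blue coupler at (298,185), its round table at (304,239), and the mount at (560,142) with its ball at (592,146).

```bash
cat > m2.py <<'E'
from h import *
def load(f):
    z=np.load(f); return {k:z[k] for k in('fovy','cx','cy','view')},z['p'],z['d']
def onplane(i,u,v,h):
    a=world(i,np.array(u,float),np.array(v,float),np.full(np.shape(u),100.)); V=i['view']; c=-V[:3,:3].T@V[:3,3]
    r=a-c; t=(h-c[2])/r[...,2:3]; return c+r*t
E
python3 - <<'E'
from m2 import *
i,p,d=load('w1.npz'); C=cloud(i,d); hsv=cv2.cvtColor(p,cv2.COLOR_RGB2HSV); H,S,V=[hsv[...,k].astype(int) for k in range(3)]
v,u=np.mgrid[:400,:640]; w=(u>265)&(u<335)&(v>150)&(v<260)&(d>0)
z=C[...,2]
b=w&(z>34)&(z<48)&(H>95)&(H<135)&(S>80)
P=C[b]; print('blue top',b.sum(),np.median(P[:,2]),cv2.minAreaRect(P[:,:2].astype(np.float32)))
b2=w&(((H>95)&(H<135)&(S>80))|(((H<8)|(H>172))&(S>120)))&(z>30)
P=C[b2]; print('blue+red',b2.sum(),cv2.minAreaRect(P[:,:2].astype(np.float32)))
t=w&(v>222)&(z>15); P=C[t]; q=np.column_stack([u[t],v[t]]).astype(np.float32)
print('table z',np.percentile(P[:,2],[5,50,95]),'circ',cv2.minEnclosingCircle(P[abs(P[:,2]-np.median(P[:,2]))<5][:,:2].astype(np.float32)))
r=w&((H<8)|(H>172))&(S>120); P=C[r]; print('red',r.sum(),P.mean(0),P[:,2].min(),P[:,2].max(),cv2.minAreaRect(P[:,:2].astype(np.float32)))
g=w&(H>45)&(H<85)&(S>80)&(z>30); print('green',g.sum(),np.median(C[g],0))
f=w&(z<5)&(abs(C[...,0]-443)<80); print('bench',np.median(z[f]))
# mount
w=(u>500)&(u<620)&(v>90)&(v<190)&(d>0)
m=w&(z>20); P=C[m]; print('mount',m.sum(),P.max(0),P.min(0))
h,e=np.histogram(P[:,2],bins=np.arange(20,90,3)); print(list(zip(e[:-1].astype(int),h)))
E
```

```text
blue top 830 40.30966500615354 ((447.1158447265625, 293.73284912109375), (41.07617950439453, 40.08562469482422), 28.884220123291016)
blue+red 1509 ((444.27044677734375, 292.1539611816406), (47.610595703125, 40.087554931640625), 28.705841064453125)
table z [25.72480842 27.29811443 29.4536948 ] circ ((391.4524841308594, 263.3636474609375), 17.73699188232422)
red 557 [449.61153757 294.91263682  57.74929745] 38.6211183689808 65.41967166660325 ((445.9459228515625, 292.9932861328125), (38.318904876708984, 26.808198928833008), 26.90375518798828)
green 28 [444.57599642 291.93884144  39.67879033]
bench 0.39668561570343625
mount 2203 [670.83640333  75.29271937  70.22084983] [579.87160123  27.22131066  20.03925859]
[(np.int64(20), np.int64(86)), (np.int64(23), np.int64(60)), (np.int64(26), np.int64(67)), (np.int64(29), np.int64(30)), (np.int64(32), np.int64(0)), (np.int64(35), np.int64(7)), (np.int64(38), np.int64(101)), (np.int64(41), np.int64(1190)), (np.int64(44), np.int64(28)), (np.int64(47), np.int64(1)), (np.int64(50), np.int64(16)), (np.int64(53), np.int64(36)), (np.int64(56), np.int64(73)), (np.int64(59), np.int64(116)), (np.int64(62), np.int64(130)), (np.int64(65), np.int64(217)), (np.int64(68), np.int64(45)), (np.int64(71), np.int64(0)), (np.int64(74), np.int64(0)), (np.int64(77), np.int64(0)), (np.int64(80), np.int64(0)), (np.int64(83), np.int64(0)), (np.int64(86), np.int64(0))]
```

Run:
```python
from m2 import *
i,p,d=load('w1.npz'); C=cloud(i,d); hsv=cv2.cvtColor(p,cv2.COLOR_RGB2HSV); H,S,V=[hsv[...,k].astype(int) for k in range(3)]
v,u=np.mgrid[:400,:640]; z=C[...,2]
a=np.radians(28.6); X=np.array([np.cos(a),np.sin(a)]); Y=np.array([np.sin(a),-np.cos(a)])
rel=C[...,:2]-[444.8,292.5]; lx=rel@X; ly=rel@Y
w=(u>160)&(u<240)&(v>175)&(v<243)&(d>0)&(z>3)
for h in range(3,100,8):
    m=w&(z>=h)&(z<h+8)
    if m.sum()>5: print('turq z',h,m.sum(),'lx',lx[m].min().round(),lx[m].max().round(),'ly',ly[m].min().round(),ly[m].max().round())
m=(abs(lx)<60)&(abs(ly)<120)&(d>0)&(z>55)&(z<180)&(v<235); print('tall within body', [(lx[m&(k)].round().min(),lx[m&k].max().round(),ly[m&k].min().round(),ly[m&k].max().round(),z[m&k].max().round()) for k in (ly<-40,abs(ly)<=40,ly>40) if (m&k).any()])
# mount
w=(u>510)&(u<625)&(v>95)&(v<185)&(d>0)
m=w&(z>39.5)&(z<45.5); P=C[m]; 
hull=cv2.convexHull(P[:,:2].astype(np.float32)); print('collar z',np.median(P[:,2]),m.sum(),cv2.minEnclosingCircle(hull),P.min(0),P.max(0))
m=w&(z>52)&(C[...,0]<640); P=C[m]; A=np.c_[2*P,np.ones(len(P))]; s=np.linalg.lstsq(A,(P**2).sum(1),rcond=None)[0]; print('ball',s[:3],np.sqrt(s[3]+s[:3]@s[:3]),P[:,2].max(),len(P))
T=np.load('top0.npz'); it={k:T[k] for k in('fovy','cx','cy','view')}; Ct=cloud(it,T['d'])
for zz in (100,150,200,250,300,350): 
    m=(T['d']>0)&(Ct[...,2]>zz)&(Ct[...,1]>-80)&(Ct[...,1]<180)&(Ct[...,0]>520)&(Ct[...,0]<900); print(zz,Ct[...,0][m].min())
```

```text
turq z 3 1438 lx -64.0 14.0 ly -156.0 -81.0
turq z 11 302 lx -59.0 6.0 ly -151.0 -86.0
turq z 19 14 lx -25.0 -9.0 ly -111.0 -100.0
turq z 27 95 lx -49.0 -3.0 ly -143.0 -95.0
turq z 35 933 lx -50.0 -3.0 ly -142.0 -95.0
turq z 43 31 lx -33.0 -15.0 ly -125.0 -107.0
turq z 51 223 lx -38.0 -15.0 ly -129.0 -107.0
turq z 59 185 lx -34.0 -17.0 ly -127.0 -110.0
tall within body [(np.float64(-37.0), np.float64(-16.0), np.float64(-120.0), np.float64(-108.0), np.float64(63.0)), (np.float64(-2.0), np.float64(20.0), np.float64(-13.0), np.float64(13.0), np.float64(65.0)), (np.float64(1.0), np.float64(33.0), np.float64(84.0), np.float64(114.0), np.float64(65.0))]
collar z 42.48487094439918 1289 ((603.692138671875, 51.77497863769531), 24.182218551635742) [579.87160123  28.39668871  39.5324525 ] [627.27991092  75.20774802  44.74718991]
ball [603.54082871  51.40876682  57.39681837] 11.293800567758748 70.22084983385733 623
100 729.1712558792185
150 729.1712558792185
200 729.1712558792185
250 729.1712558792185
300 729.1712558792185
350 729.1712558792185
```

Request:
arm_command(
  plan=[
    [1,-3,-22,40,-0.072],
    [1,-3,-22,85,-0.072],
    [1,-3,-22,130,-0.072],
    [1,-3,-22,160,-0.072],
    [1,-3,-22,180,-0.072],
    [1,-3,-22,193,-0.072],
    [1,-3,-22,201,-0.072],
    [1,-3,-22,206,-0.072],
    [1,-3,-22,206,-0.072],
  ],
)

```text
clock: 4.35
tool_pos: [444.9, 293.5, 32.0]
tool_rot: [0.969, 0.248, 0.001, -0.0]
wrist_force: [0.6, -0.5, -0.3]
gripper_width: 87.1
finger_force: 0.0
```

Request:
arm_command(
  plan=[
    [0.5,0,0,1,0],
    [0.4,0,0,1,0],
    [0.3,0,0,1,0],
    [0.3,0,0,1,0],
    [0.3,0,0,1,0],
    [0.3,0,0,1,0],
    [0.3,0,0,1,0],
    [0.3,0,0,1,0],
  ],
)

```text
clock: 5.15
tool_pos: [444.4, 293.1, 30.6]
tool_rot: [0.969, 0.248, 0.0, 0.0]
wrist_force: [-0.0, 0.2, 1.6]
gripper_width: 39.4
finger_force: 30.0
```

Request:
arm_command(
  plan=[
    [0.3,0,0,-15,0],
    [0.3,0,0,-45,0],
    [0.3,0,0,-85,0],
    [0.3,0,0,-125,0],
    [0.3,-8,40,-150,0],
    [0.3,-16,80,-170,0],
    [0.3,-24,122,-170,0],
    [0.3,-32,164,-170,0],
    [0.3,-40,206,-170,0],
    [0.3,-48,247,-170,0],
    [0.3,-57,288,-170,0],
    [0.3,-57,288,-170,0],
  ],
)

```text
clock: 6.35
tool_pos: [533.5, 5.6, 200.6]
tool_rot: [0.97, 0.243, -0.001, 0.002]
wrist_force: [-0.0, -0.2, -2.9]
gripper_width: 39.6
finger_force: 30.0
```

Run:
```python
from h import *
s=bot.observe(); print(s['tool_pos'].round(1),s['joints'].round(2),s['gripper_width'],s['wrist_force'],s['qvel'].round(3))
i,p,d=cam('wrist'); save('w2.png',p); np.savez('w2.npz',p=p,d=d,**{k:np.array(x) for k,x in i.items()},tp=s['tool_pos'],tr=s['tool_rot'])
```

```text
[533.5   5.6 200.6] [ 0.33  0.33 -0.51  1.9   0.2   0.96 -1.36] 39.57159115147776 [-0.005396   -0.19082407 -2.9343737 ] [-0.054 -0.008 -0.087  0.029 -0.059 -0.003 -0.042]
```

View pics/w2.png

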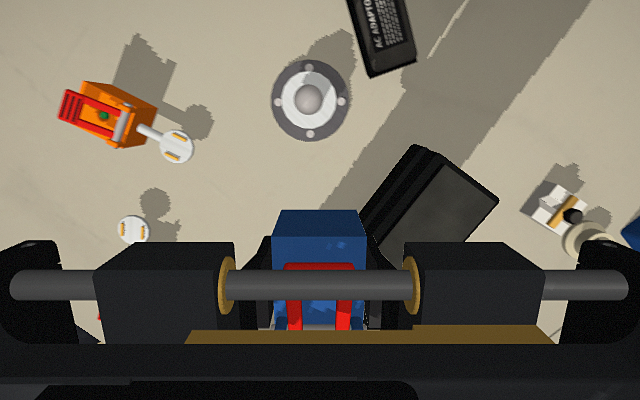

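The held coupler sits upright between the fingers at (318,255), its front face at rows 210-235. The mount is clear at (310,98).

```bash
cat > m3.py <<'E'
from m2 import *
from scipy.spatial.transform import Rotation as R
s=bot.observe(); i,p,d=cam('wrist'); np.savez('w3.npz',p=p,d=d,**{k:np.array(x) for k,x in i.items()},tp=s['tool_pos'],tr=s['tool_rot'])
M=R.from_quat(s['tool_rot']).as_matrix(); print(s['tool_pos'].round(1),M.round(4).tolist())
C=cloud(i,d); L=(C-s['tool_pos'])@M; z=C[...,2]
v,u=np.mgrid[:400,:640]; hsv=cv2.cvtColor(p,cv2.COLOR_RGB2HSV); H,S,V=[hsv[...,k].astype(int) for k in range(3)]
b=(H>95)&(H<135)&(S>80)&(u>260)&(u<380)&(v>200)&(v<335)&(d>0)
P=L[b]; print('blue local pct',np.percentile(P,[1,5,50,95,99],axis=0).round(1).tolist())
h,e=np.histogram(P[:,0],bins=np.arange(-30,34,2)); print('x',[(int(a),int(c)) for a,c in zip(e,h) if c])
h,e=np.histogram(P[:,2],bins=np.arange(-30,44,2)); print('z',[(int(a),int(c)) for a,c in zip(e,h) if c])
f=b&(L[...,2]>-3)&(L[...,2]<24); print('front',f.sum(),np.median(L[f],0)); A=np.c_[L[f][:,1:],np.ones(f.sum())]; print('front plane x=a*y+b*z+c',np.linalg.lstsq(A,L[f][:,0],rcond=None)[0].round(3))
t=b&(L[...,2]<-12)&(L[...,2]>-18); A=np.c_[L[t][:,:2],np.ones(t.sum())]; print('top plane z=',t.sum(),np.linalg.lstsq(A,L[t][:,2],rcond=None)[0].round(3), 'y ext',np.percentile(L[t][:,1],[1,99]).round(1))
w=(L[...,0]>30)&(abs(L[...,0]-75)<45)&(abs(L[...,1]+5)<50)&(d>0)&(v<190)&(z>30)
m=w&(z>39)&(z<46); c=cv2.minEnclosingCircle(L[m][:,:2].astype(np.float32)); print('collar',m.sum(),np.median(z[m]),c, C[m].mean(0).round(1))
m=w&(z>52)&(z<80); P=C[m]; A=np.c_[2*P,np.ones(len(P))]; q=np.linalg.lstsq(A,(P**2).sum(1),rcond=None)[0]; print('ball',q[:3].round(1),np.sqrt(q[3]+q[:3]@q[:3]).round(2),'local',((q[:3]-s['tool_pos'])@M).round(1),np.percentile(P[:,2],[95,99,100]).round(1))
g=cv2.cvtColor(p,cv2.COLOR_RGB2GRAY)[50:150,260:360]
bench=(abs(z)<6)&(v<190)&(d>0); print('bench',np.median(z[bench]))
E
python3 m3.py
```

```text
[532.6   9.5 200.6] [[0.8805, 0.4741, -0.0007], [0.4741, -0.8805, -0.0011], [-0.0011, 0.0006, -1.0]]
blue local pct [[-18.4, -19.7, -21.0], [-15.6, -18.3, -11.6], [18.8, 0.4, -9.4], [23.4, 18.9, 23.2], [23.6, 27.2, 29.4]]
x [(-30, 3), (-28, 6), (-26, 2), (-24, 2), (-22, 6), (-20, 48), (-18, 159), (-16, 463), (-14, 241), (-12, 225), (-10, 242), (-8, 117), (-4, 1), (-2, 2), (0, 1), (6, 4), (8, 117), (10, 214), (12, 398), (14, 411), (16, 411), (18, 424), (20, 423), (22, 2530), (24, 57)]
z [(-26, 2), (-24, 5), (-22, 5), (-20, 39), (-18, 65), (-16, 69), (-14, 65), (-12, 1411), (-10, 2557), (-8, 167), (-6, 148), (-4, 136), (-2, 147), (0, 148), (2, 128), (4, 138), (6, 120), (8, 128), (10, 109), (12, 103), (14, 109), (16, 106), (18, 85), (20, 109), (22, 86), (24, 88), (26, 75), (28, 74), (30, 2)]
front 1581 [23.11411084  0.44937461  8.83068297]
front plane x=a*y+b*z+c [-2.1000e-02  1.6000e-02  2.2419e+01]
top plane z= 199 [ 5.7000e-02  4.0000e-03 -1.4077e+01] y ext [-19.7  19. ]
collar 1769 42.449196259270316 ((82.09252166748047, -2.822462320327759), 23.83036231994629) [603.8  50.9  42.4]
ball [603.5  50.8  57. ] 11.57 local [ 82.2  -2.8 143.5] [68.4 69.3 69.7]
bench 0.38805856324092397
```

Request:
arm_command(
  plan=[
    [0.3,0,0,0,0],
    [0.3,0,0,0,0],
    [0.3,0,0,0,0],
  ],
)

```text
clock: 6.75
tool_pos: [532.3, 14.6, 200.7]
tool_rot: [0.969, 0.249, 0.0, -0.0]
wrist_force: [0.1, 0.5, -2.8]
gripper_width: 39.6
finger_force: 30.0
```

```bash
python3 m3.py; python3 -c "
from h import *; s=bot.observe(); print(s['qvel'].round(3),s['wrist_force'],s['tool_pos'])"
```

```text
[532.3  14.6 200.7] [[0.8761, 0.4822, 0.0], [0.4822, -0.8761, 0.0002], [0.0001, -0.0001, -1.0]]
blue local pct [[-18.7, -19.6, -19.5], [-15.6, -18.2, -11.4], [18.8, 0.4, -9.4], [23.4, 18.8, 23.3], [23.7, 27.6, 29.5]]
x [(-30, 2), (-28, 3), (-26, 2), (-24, 4), (-20, 48), (-18, 169), (-16, 454), (-14, 234), (-12, 232), (-10, 229), (-8, 113), (6, 8), (8, 108), (10, 210), (12, 399), (14, 410), (16, 417), (18, 417), (20, 431), (22, 2527), (24, 57), (30, 1)]
z [(-24, 2), (-22, 2), (-20, 43), (-18, 59), (-16, 71), (-14, 57), (-12, 1386), (-10, 2589), (-8, 156), (-6, 151), (-4, 144), (-2, 135), (0, 147), (2, 138), (4, 129), (6, 111), (8, 127), (10, 114), (12, 115), (14, 96), (16, 106), (18, 91), (20, 106), (22, 87), (24, 83), (26, 85), (28, 72), (30, 2)]
front 1573 [ 2.31108747e+01 -1.31693943e-02  8.84299721e+00]
front plane x=a*y+b*z+c [1.000e-03 2.000e-03 2.262e+01]
top plane z= 187 [ 4.1000e-02  6.0000e-03 -1.4368e+01] y ext [-18.4  18.9]
collar 1761 42.39428680957057 ((79.8411865234375, 2.6547188758850098), 23.853572845458984) [603.8  51.   42.4]
ball [603.5  50.8  57. ] 11.55 local [ 79.9   2.7 143.7] [68.4 68.9 69.8]
bench 0.38550197627169397
[ 0.001  0.004  0.004 -0.003  0.001 -0.002 -0.001] [-0.14149973 -0.52572662 -3.03676164] [532.37775421  14.33416922 200.67595636]
```

Request:
arm_command(
  plan=[
    [0.3,25,1,15,0],
    [0.3,50,2,35,0],
    [0.3,70,2.5,55,0],
    [0.3,81,2.5,70,0],
    [0.3,81,2.5,80,0],
    [0.3,81,2.5,85,0],
    [0.3,81,2.5,85,0],
    [0.3,81,2.5,85,0],
    [0.3,81,2.5,85,0],
  ],
)

```text
clock: 7.7
tool_pos: [605.1, 49.6, 116.6]
tool_rot: [0.969, 0.248, 0.001, 0.0]
wrist_force: [-0.2, 0.7, -2.3]
gripper_width: 39.9
finger_force: 30.0
```

Run:
```python
from h import *
s=bot.observe(); print(s['tool_pos'].round(2),s['wrist_force'].round(2),s['qvel'].round(3))
i,p,d=cam('wrist'); a=p[150:340,180:460]
i2,p2,_=cam('scene'); b=cv2.resize(p2[150:260,240:360],None,fx=3,fy=3,interpolation=cv2.INTER_CUBIC)
a=cv2.resize(a,None,fx=330/190,fy=330/190); o=np.hstack([a[:330,:430],b]); save('c1.png',o[:,:800]); print(o.shape)
```

```text
[605.14  49.65 116.61] [-0.16  0.68 -2.28] [ 0.001  0.001 -0.001 -0.002  0.001 -0.001 -0.002]
(330, 790, 3)
```

View pics/c1.png

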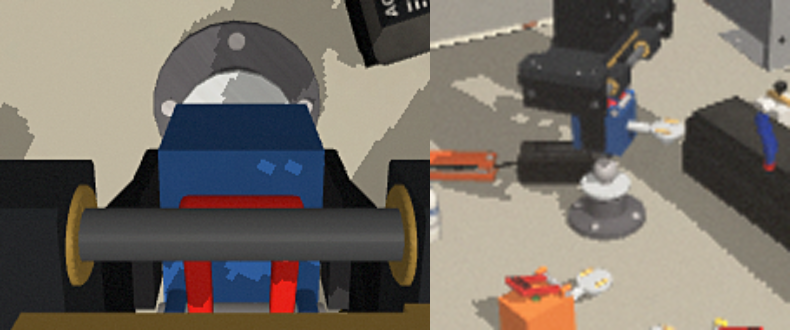

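Left: the coupler is centred over the collar in the wrist view. Right: the scene view shows it level above the ball. The measured TCP is about 1.9 mm off in y, so I'll correct that first.

Request:
arm_command(
  plan=[
    [0.3,0.2,-1.9,0,0],
    [0.3,0.2,-1.9,4,0],
    [0.3,0.2,-1.9,8,0],
    [0.3,0.2,-1.9,12,0],
    [0.3,0.2,-1.9,12,0],
    [0.3,0.2,-1.9,12,0],
    [0.3,0.2,-1.9,12,0],
  ],
)

```text
clock: 8.5
tool_pos: [604.3, 51.8, 103.6]
tool_rot: [0.969, 0.248, 0.0, -0.0]
wrist_force: [-0.0, -0.5, -2.3]
gripper_width: 39.7
finger_force: 30.0
```

```bash
cat > st.py <<'E'
from h import *
from scipy.spatial.transform import Rotation as R
s=bot.observe(); M=R.from_quat(s['tool_rot']).as_matrix()
e=np.array([604.4,51.4,73.0])-s['tool_pos']
print(s['clock'],s['tool_pos'].round(2),'F',s['wrist_force'].round(2),'T',s['ft_torque'].round(2),'to go (tool)',(M.T@e).round(2),'tilt',M[:2,2].round(4),'qv',abs(s['qvel']).max().round(3),'w',s['gripper_width'].round(2))
E
python3 st.py
```

```text
Traceback (most recent call last):
  File "st.py", line 5, in <module>
    print(s['clock'],s['tool_pos'].round(2),'F',s['wrist_force'].round(2),'T',s['ft_torque'].round(2),'to go (tool)',(M.T@e).round(2),'tilt',M[:2,2].round(4),'qv',abs(s['qvel']).max().round(3),'w',s['gripper_width'].round(2))
                                                                                                                                                                                                     ^^^^^^^^^^^^^^^^^^^^^^^^
AttributeError: 'float' object has no attribute 'round'
```

Request:
arm_command(
  plan=[
    [0.3,0,0,2,0],
    [0.3,0,0,4,0],
    [0.3,0,0,6,0],
    [0.3,0,0,8,0],
    [0.3,0,0,8,0],
    [0.3,0,0,8,0],
  ],
)

```text
clock: 9.1
tool_pos: [604.1, 51.8, 95.5]
tool_rot: [0.969, 0.248, -0.0, 0.0]
wrist_force: [0.1, -0.9, -3.6]
gripper_width: 39.9
finger_force: 30.0
```

```bash
sed -i "s/,'w',.*/)/" st.py; python3 st.py
```

```text
9.1 [604.11  51.75  95.48] F [ 0.12 -0.92 -3.61] T [ 0.01 -0.08  0.02] to go (tool) [ 0.09  0.45 22.48] tilt [-0.0001 -0.    ] qv 0.003
```

Request:
arm_command(
  plan=[
    [0.3,0,0.2,2,0],
    [0.3,0,0.2,4,0],
    [0.3,0,0.2,6,0],
    [0.3,0,0.2,8,0],
    [0.3,0,0.2,10,0],
    [0.3,0,0.2,10,0],
    [0.3,0,0.2,10,0],
  ],
)

```text
clock: 9.8
tool_pos: [604.2, 51.6, 85.5]
tool_rot: [0.969, 0.248, -0.0, 0.0]
wrist_force: [-0.5, 1.1, -2.3]
gripper_width: 39.9
finger_force: 30.0
```

```bash
python3 st.py
```

```text
9.8 [604.2   51.56  85.5 ] F [-0.49  1.11 -2.26] T [0.01 0.01 0.01] to go (tool) [ 0.1   0.24 12.5 ] tilt [-0.     -0.0001] qv 0.004
```

Inside the socket with no side load. Next are the catches.

Request:
arm_command(
  plan=[
    [0.3,0,0,1,0],
    [0.3,0,0,2,0],
    [0.3,0,0,3,0],
    [0.3,0,0,4,0],
    [0.3,0,0,5,0],
    [0.3,0,0,5,0],
  ],
)

```text
clock: 10.4
tool_pos: [604.3, 51.5, 80.4]
tool_rot: [0.969, 0.248, 0.0, 0.0]
wrist_force: [-1.0, -0.6, -3.0]
gripper_width: 39.9
finger_force: 30.0
```

```bash
python3 st.py
```

```text
10.4 [604.28  51.46  80.45] F [-1.   -0.64 -2.95] T [ 0.02 -0.03 -0.  ] to go (tool) [0.07 0.11 7.45] tilt [ 0.0001 -0.0001] qv 0.002
```

Request:
arm_command(
  plan=[
    [0.3,0,0,0.7,0],
    [0.3,0,0,1.4,0],
    [0.3,0,0,2,0],
    [0.3,0,0,2.5,0],
    [0.3,0,0,2.5,0],
  ],
)

```text
clock: 10.9
tool_pos: [604.8, 51.7, 78.8]
tool_rot: [0.969, 0.248, 0.001, 0.0]
wrist_force: [-1.4, -0.3, 4.6]
gripper_width: 39.6
finger_force: 30.0
```

```bash
python3 st.py
```

```text
10.9 [604.79  51.71  78.83] F [-1.41 -0.31  4.63] T [-0.13  0.2   0.03] to go (tool) [-0.5   0.09  5.83] tilt [0.0015 0.0001] qv 0.002
```

Request:
arm_command(
  plan=[
    [0.3,-0.2,0,0.5,0],
    [0.3,-0.2,0,1,0],
    [0.3,-0.2,0,1.5,0],
    [0.3,-0.2,0,1.5,0],
  ],
)

```text
clock: 11.3
tool_pos: [605.1, 51.9, 78.0]
tool_rot: [0.969, 0.248, 0.001, 0.0]
wrist_force: [-1.6, -1.0, 8.2]
gripper_width: 40.0
finger_force: 30.0
```

```bash
python3 st.py
```

```text
11.3 [605.06  51.88  78.01] F [-1.58 -0.98  8.16] T [-0.12  0.34 -0.03] to go (tool) [-0.82  0.1   5.01] tilt [0.0025 0.0002] qv 0.004
```

Request:
arm_command(
  plan=[
    [0.3,-0.4,0,0.5,0],
    [0.3,-0.4,0,1,0],
    [0.3,-0.4,0,1.5,0],
    [0.3,-0.4,0,1.5,0],
  ],
)

```text
clock: 11.7
tool_pos: [605.4, 52.0, 77.0]
tool_rot: [0.969, 0.248, 0.002, 0.0]
wrist_force: [-0.2, -0.4, 8.2]
gripper_width: 39.7
finger_force: 30.0
```

```bash
python3 st.py
```

```text
11.7 [605.42  51.97  77.01] F [-0.16 -0.36  8.17] T [-0.06  0.16 -0.  ] to go (tool) [-1.19  0.01  4.  ] tilt [0.0043 0.0007] qv 0.003
```

Request:
arm_command(
  plan=[
    [0.3,-0.2,0,0.5,0],
    [0.3,-0.2,0,1,0],
    [0.3,-0.2,0,1.5,0],
    [0.3,-0.2,0,2,0],
    [0.3,-0.2,0,2,0],
  ],
)

```text
clock: 12.2
tool_pos: [605.5, 52.0, 75.0]
tool_rot: [0.969, 0.248, 0.002, 0.0]
wrist_force: [0.2, 1.2, 7.3]
gripper_width: 39.6
finger_force: 30.0
```

```bash
python3 st.py
```

```text
12.2 [605.47  52.01  75.01] F [0.22 1.21 7.29] T [ 0.03  0.01 -0.02] to go (tool) [-1.24  0.02  2.  ] tilt [0.0048 0.001 ] qv 0.005
```

Request:
arm_command(
  plan=[
    [0.3,0,0,0.5,0],
    [0.3,0,0,1,0],
    [0.3,0,0,1.5,0],
    [0.3,0,0,1.5,0],
  ],
)

```text
clock: 12.6
tool_pos: [605.4, 52.1, 72.7]
tool_rot: [0.969, 0.248, 0.002, -0.0]
wrist_force: [2.8, 0.9, 4.2]
gripper_width: 39.7
finger_force: 30.0
```

```bash
python3 st.py
```

```text
12.6 [605.39  52.08  72.66] F [2.75 0.87 4.18] T [ 0.22 -0.45 -0.  ] to go (tool) [-1.2   0.12 -0.34] tilt [0.0047 0.0016] qv 0.003
```

Request:
arm_command(
  plan=[
    [0.3,0.3,0,0.5,0],
    [0.3,0.5,0,1,0],
    [0.3,0.5,0,1.5,0],
    [0.3,0.5,0,1.5,0],
  ],
)

```text
clock: 13.0
tool_pos: [605.5, 52.1, 72.6]
tool_rot: [0.969, 0.248, 0.002, 0.0]
wrist_force: [-2.3, 0.1, 15.4]
gripper_width: 40.0
finger_force: 30.0
```

```bash
python3 st.py
```

```text
13.0 [605.45  52.11  72.57] F [-2.31  0.07 15.43] T [-0.04  0.55 -0.01] to go (tool) [-1.26  0.12 -0.43] tilt [0.0035 0.0002] qv 0.001
```

Request:
arm_command(
  plan=[
    [0.3,0,0,-0.7,0],
    [0.3,0,0,-1.2,0],
    [0.6,0,0,-1.2,0],
    [0.8,0,0,-1.2,0],
    [0.8,0,0,-1.2,0],
    [0.8,0,0,-1.2,0],
    [0.8,0,0,-1.2,0],
  ],
)

```text
clock: 13.7
tool_pos: [603.7, 51.3, 70.9]
tool_rot: [0.969, 0.248, -0.0, -0.0]
wrist_force: [-0.6, 0.0, 0.1]
gripper_width: 67.4
finger_force: 0.0
```

```bash
python3 st.py
```

```text
13.7 [603.67  51.31  70.91] F [-0.58  0.04  0.09] T [-0.02 -0.01  0.08] to go (tool) [ 0.68  0.27 -2.09] tilt [-0.0007 -0.0001] qv 0.003
```

Request:
arm_command(
  plan=[
    [0.8,0,0,-15,0],
    [0.8,0,0,-40,0],
    [0.8,0,0,-75,0],
    [0.8,-20,0,-100,0],
    [0.8,-45,0,-110,0],
    [0.8,-60,0,-110,0],
    [0.8,-60,0,-110,0],
    [0.8,-60,0,-110,0],
  ],
)

```text
clock: 14.5
tool_pos: [551.9, 22.8, 182.1]
tool_rot: [0.969, 0.248, 0.001, 0.0]
wrist_force: [-0.6, -0.2, 0.2]
gripper_width: 69.8
finger_force: 0.0
```

```bash
cat > m4.py <<'E'
from m2 import *
from scipy.spatial.transform import Rotation as R
import sys
s=bot.observe(); i,p,d=cam('wrist')
M=R.from_quat(s['tool_rot']).as_matrix(); print(s['tool_pos'].round(1))
C=cloud(i,d); L=(C-s['tool_pos'])@M; z=C[...,2]
near=(np.hypot(C[...,0]-603.5,C[...,1]-51)<45)&(d>0)&(z>20)
hsv=cv2.cvtColor(p,cv2.COLOR_RGB2HSV); H,S,V=[hsv[...,k].astype(int) for k in range(3)]
red=near&((H<8)|(H>172))&(S>120); blue=near&(H>95)&(H<135)&(S>80); g=near&(H>45)&(H<85)&(S>80)
print('red z',np.percentile(z[red],[1,50,99]).round(1),'n',red.sum())
a=np.radians(28.7); X=np.array([np.cos(a),np.sin(a)]); lx=(C[...,:2]-[603.5,51])@X
for q in range(-24,32,6):
    m=red&(lx>=q)&(lx<q+6)
    if m.sum()>8: print('red lx',q,z[m].mean().round(1),C[m].mean(0).round(1))
t=blue&(z>77)&(z<90); P=C[t]; A=np.c_[P[:,:2]-[603.5,51],np.ones(len(P))]; k,*_=np.linalg.lstsq(A,P[:,2],rcond=None); print('top plane',k.round(4),t.sum(),cv2.minAreaRect(P[:,:2].astype(np.float32)))
print('green',g.sum(),C[g].mean(0).round(1) if g.any() else None, np.percentile(z[g],[5,50,95]).round(1) if g.any() else None)
vv,uu=np.where(near); print(uu.min(),uu.max(),vv.min(),vv.max())
c=p[max(0,vv.min()-15):vv.max()+15,max(0,uu.min()-30):uu.max()+30]; save(sys.argv[1],cv2.resize(c,None,fx=3,fy=3,interpolation=cv2.INTER_CUBIC)[:600,:800])
E
python3 m4.py c2.png
```

```text
[551.9  22.8 182.1]
red z [ 90.  101.8 273.5] n 1463
red lx -18 90.9 [590.9  44.4  90.9]
red lx -12 92.9 [595.6  46.7  92.9]
red lx -6 95.5 [601.3  49.1  95.5]
red lx 0 97.7 [606.3  52.6  97.7]
red lx 6 101.1 [611.9  55.2 101.1]
red lx 12 103.7 [616.8  57.9 103.7]
red lx 18 104.9 [621.3  60.8 104.9]
top plane [-1.88000e-02 -8.20000e-03  8.25954e+01] 1647 ((604.582275390625, 51.437129974365234), (47.385154724121094, 40.0996208190918), 28.70291519165039)
green 643 [574.4  40.4 254.5] [ 86.2 272.1 274.5]
147 489 97 399
```

View pics/c2.png

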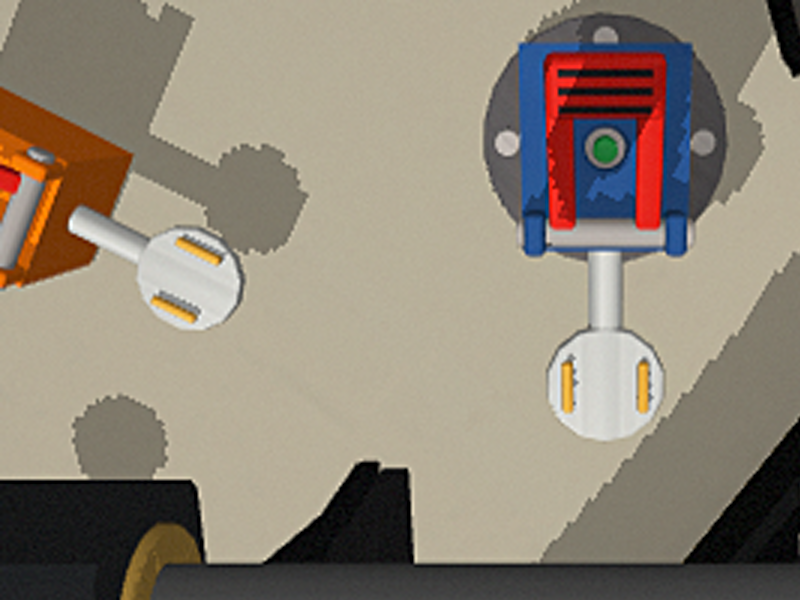

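The coupler sits square on the collar: top face at z 82.5 = collar + 40, with the pin visible and standing proud, and the lever still up. Next I close the fingers and press the pad.

Request:
arm_command(
  plan=[
    [0,25,0,0,0],
    [0,50,0,0,0],
    [0,70,0,0,0],
    [0,76,0,10,0],
    [0,76,0,22,0],
    [0,76,0,32,0],
    [0,76,0,37,0],
    [0,76,0,37,0],
    [0,76,0,37,0],
    [0,76,0,37,0],
  ],
)

```text
clock: 15.55
tool_pos: [618.2, 59.0, 144.9]
tool_rot: [0.969, 0.248, 0.001, 0.0]
wrist_force: [1.5, -0.6, -0.1]
gripper_width: 2.1
finger_force: 0.0
```

```bash
sed -i 's/604.4,51.4,73.0/618.5,59.1,115.2/' st.py; python3 st.py; python3 -c "
from h import *
i,p,d=cam('wrist'); save('c3.png',p[80:330,150:490])"
```

```text
15.55 [618.23  58.98 144.9 ] F [ 1.47 -0.59 -0.07] T [-0.04  0.02  0.02] to go (tool) [2.70e-01 1.00e-02 2.97e+01] tilt [ 0.0012 -0.0001] qv 0.002
```

View pics/c3.png

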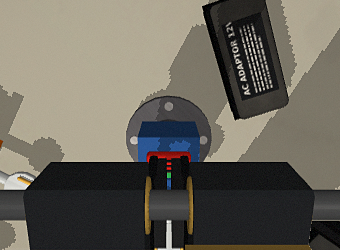

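The closed fingers are over the middle of the red pad at about (168,158) in the crop. Pressing.

Request:
arm_command(
  plan=[
    [0,0,0,5,0],
    [0,0,0,10,0],
    [0,0,0,14,0],
    [0,0,0,16,0],
    [0,0,0,18,0],
    [0,0,0,20,0],
    [0,0,0,20,0],
  ],
)

```text
clock: 16.3
tool_pos: [619.0, 59.7, 124.8]
tool_rot: [0.969, 0.248, 0.001, -0.0]
wrist_force: [3.3, 1.3, 3.2]
gripper_width: -0.0
finger_force: 1.9
```

```bash
python3 st.py
```

```text
16.3 [619.02  59.71 124.79] F [3.31 1.3  3.24] T [ 0.33 -0.6  -0.06] to go (tool) [-0.77  0.28  9.59] tilt [0.0025 0.0009] qv 0.011
```

Request:
arm_command(
  plan=[
    [0,0,0,1.5,0],
    [0,0,0,3,0],
    [0,0,0,4.5,0],
    [0,0,0,6,0],
    [0,0,0,7.5,0],
    [0,0,0,8.5,0],
    [0,0,0,8.5,0],
  ],
)

```text
clock: 17.0
tool_pos: [617.7, 58.9, 115.5]
tool_rot: [0.969, 0.248, -0.0, 0.0]
wrist_force: [1.7, 0.3, 3.5]
gripper_width: 0.6
finger_force: 1.5
```

```bash
python3 st.py
```

```text
17.0 [617.67  58.94 115.46] F [1.74 0.31 3.5 ] T [ 0.22 -0.48 -0.05] to go (tool) [0.81 0.26 0.26] tilt [-0.0008 -0.0004] qv 0.002
```

Request:
arm_command(
  plan=[
    [0,0,0,0.7,0],
    [0,0,0,1.3,0],
    [0,0,0,1.8,0],
    [0,0,0,1.8,0],
  ],
)

```text
clock: 17.4
tool_pos: [617.8, 59.0, 115.1]
tool_rot: [0.969, 0.248, -0.0, 0.0]
wrist_force: [-0.8, 0.7, 11.0]
gripper_width: 0.4
finger_force: 5.4
```

```bash
python3 st.py
```

```text
17.4 [617.83  59.   115.14] F [-0.77  0.65 10.97] T [0.1  0.17 0.05] to go (tool) [ 0.63  0.23 -0.06] tilt [-0.0002 -0.0008] qv 0.002
```

Request:
arm_command(
  plan=[
    [0,0,0,0.5,0],
    [0,0,0,0.5,0],
    [0,0,0,-5,0],
    [0,0,0,-30,0],
    [0,0,0,-60,0],
    [0,-25,0,-70,0],
    [0,-55,0,-70,0],
    [0,-75,0,-70,0],
    [0,-75,0,-70,0],
    [0,-75,0,-70,0],
  ],
)

```text
clock: 18.4
tool_pos: [551.6, 22.5, 183.4]
tool_rot: [0.969, 0.247, -0.001, 0.0]
wrist_force: [-0.2, -0.7, -0.4]
gripper_width: 0.7
finger_force: 0.0
```

```bash
sed -i "s/&(z>20)/\&(z>20)\&(z<130)/" m4.py; python3 m4.py c4.png
```

```text
[551.6  22.5 183.4]
red z [87.8 89.7 91.8] n 1360
red lx -18 89.3 [591.5  44.6  89.3]
red lx -12 89.2 [595.4  47.3  89.2]
red lx -6 89.3 [600.7  49.8  89.3]
red lx 0 89.3 [605.8  52.6  89.3]
red lx 6 89.2 [611.4  54.9  89.2]
red lx 12 90.3 [616.9  58.   90.3]
red lx 18 90.3 [622.2  60.8  90.3]
red lx 24 89.4 [625.2  62.8  89.4]
top plane [-1.71000e-02 -1.12000e-02  8.27364e+01] 1686 ((605.205078125, 51.704376220703125), (46.0430908203125, 40.067420959472656), 28.794034957885742)
green 59 [605.3  51.7  84.7] [74.  86.2 87. ]
289 348 95 190
```

View pics/c4.png

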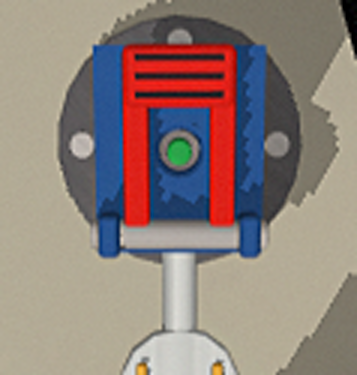

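The lever is flat (arms at an even z of 89.3, pad at 90.3 = collar + 48). The pin at (180,150) in the crop stands about 4 mm proud, and the gripper is clear.

```bash
python3 -c "
from cell import close_job; print(close_job())"
```

```text
the job is handed in; nothing more can be done
None
```

The blue coupler is home on the mount's collar with the green pin up about 4 mm, the red latch is pressed flat, it stands level by itself, and the job was handed in at about 18.5 s of the 64 s allowed; the hand-in returned no verdict.

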